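# Unlock the sample lock box with its key and slide the cover open

### The arm

A 6-joint arm with a two-finger parallel gripper is mounted at the origin on a cart in front of the work surface, level with it; the furniture and walls round the work are solid. World frame = base frame: x ahead of the robot, y to its left, z up, the work surface at z = 0. Lengths are in mm, angles in degrees, forces in N, time in s.
With the tool pointing down it reaches from about 350 to 850 mm from the base axis. Payload 8.1 kg.
Tool frame: the origin (TCP) lies at the centre of the arm's flange, where the gripper is bolted on; the fingertips stand 173 mm ahead of it and the grasp point (between the pads) lies 155 mm ahead of it; z points along the fingers, y is the line along which they close (so a half turn about z gives the same grasp; the last joint's range is limited). The gripper opens to 85 mm and grips with 20 to 120 N. Pads are 22 mm wide; open, the fingers measure 114 mm over their backs; the gripper's body (76 mm by 85 mm) begins 54 mm behind the grasp point. The pads swing forward as they close: fully open they stand 13 mm farther back than shut.
Start: joints at [66.268, 7.471, 85.268, -0, 87.261, -4.893], TCP at [193.724, 567.871, 404.692] pointing down, gripper open.
Joint ranges: [-169.43, 169.43], [-51.17, 129.36], [1.28, 143.12], [-76.62, 256.62], [0, 156.53], [-152.29, 152.29]. Speed limits (degrees/s): [136.94, 136.94, 159.86, 180, 180, 180].

### API

Orientations are given as [roll, pitch, yaw] about the fixed x, y, z axes, in that order (R = Rz(yaw) Ry(pitch) Rx(roll)).
In Python, from bench import * gives the robot as it stands.
- The arm moves only by the shell command python3 -m jog 'ROWS' [FORCE]. ROWS is text: rows parted by semicolons, each of 7 numbers parted by spaces: the shift along the tool's x, y, z scaled (see below), then the turn, a rotation vector about the tool's x, y, z scaled (see below), then the closure, from -1 (fully open) to 1 (shut). In form: tx ty tz wx wy wz hand; .... A call has 1 to 5 rows; each row shifts and turns the commanded pose from where the row before left it, along the tool's axes as they then stand; what a row does not reach is not made up. The controller multiplies each number of a shift by 0.1 m and each number of a turn by 60 degrees. A row lasts 1/8 s, in which the tool goes at most 62.5 mm and 10.7 degrees, less where a joint would pass 70% of its speed; a pose out of reach is approached as far as the arm can. A call with a number of a shift or a turn outside -1 to 1 is refused whole. A call with a gripper value outside its range is refused whole. The fingers move at their own pace and stop on an object; FORCE is the grip in N (left out, the last holds). Time passes only in rows, so rows that do not move let the fingers close. It gives the time, the measured TCP pose, the force, the opening and the grip force at its end, in the units of the state.
- sense(): the state, without advancing time (a new reading comes with each control period).
- snapshot(name): name is "scene" or "side" or "wrist"; returns a dict with "img" (384x512x3 uint8, red, green, blue), "fx", "fy", "cx", "cy" (pixels), "extrinsics" (4x4, takes a point from camera to world coordinates). Camera axes: x right, y down, z forward; pixel columns grow to the right and rows downward; lengths in mm; the calibration is good to about 2 mm. A picture is of the moment at which its call begins. There is no depth.
- hand_in(): hands the job in; it is judged then, once.
The state is a dict: "time": time; "joint_pos": joint angles; "qd": joint speeds; "joint_efforts": joint torques, N m; "tool_pos": TCP position; "tcp_rot": TCP orientation; "ft_force": force on the tool from outside, world axes, zero at the start; "wrist_torque": the same for the moment, N m; "finger_gap": finger opening in mm; "grip_force": force on a finger pad.
Only numpy, scipy, OpenCV 4.12 (cv2) and the standard library are available. Lean on these libraries where they do the work, as an engineer would, in place of code of your own. Each camera call takes 0.05 s, during which the arm holds its last target. There are 200 camera calls.

### The job

Take the key out of its stand, push it fully home in the keyhole of the lock box and turn it clockwise (seen from above) to its stop to draw the hidden bolt. Leave the key in the lock, then push the sliding cover all the way open by its upright tab so that the jar inside can be reached. Do not knock over or shift the bottles, flask and beakers standing around.

Things in the scene. Friction and masses are not known exactly. Their poses are not given: they have to be found in the camera images.
- key_grip (a point): Centre of the flat bow of the loose steel key (0.1 kg), upright in its stand. Bow 44 mm along x, 12 along y (pinch across this), 44 high. Below this point: collar 29 mm across, underside at -28 mm; round shank 7 mm across; flat bit 25 mm along x, 7 along y, from -52 mm to the key's lower end at -72 mm. z up; same after a half turn about z.
- key_stand: Grey plastic stand fixed to the worktop: foot 84 mm square, block 64 mm square, 50 mm high, with a slot 28 mm along x, 10 along y, 44 deep in its top; the key stands in it, collar on the top. Origin at the centre of its underside, z up. Draw the key straight up 50 mm or more to clear it.
- lock_mouth (a point): Middle of the keyhole on the deck's top face, 99 mm above the worktop; axes as the box's, never turning with the key. Slot 28 mm along x, 10 along y, 3 mm chamfer, through the 20 mm deck; the plug with a like slot lies below. The key goes straight down, bit along the slot, until its collar rests on the deck (key_grip 28 mm above this point); only then can it turn.
- lock_plug (a joint): Turn of the lock plug in rad: 0 locked (slot in line with the keyhole), 1.4 at the stop, growing clockwise seen from above. The key has about 0.08 rad of play in the plug. It turns with light friction (about 0.05 N m) and stays where it is left. It draws the hidden bolt, which frees the cover from about 1.1 rad.
- cover_tab (a point): Middle of the upright tab on the sliding cover; axes as the box's. Tab 64 mm along x, 10 along y, 24 high; the cover's top face lies 12 mm below this point, 94 mm above the worktop. When closed the tab stands 120 mm from the keyhole, towards +y; push on its -y face.
- cover (a joint): Opening of the sliding cover in m: 0 closed, 0.12 fully open at its stop; it slides along the box's +y (away from the lock) in side rails, against about 2.5 N of friction, stays where it is left and cannot move while the bolt is out.
- sample_bottle: Bystander: loose square white plastic bottle with a screw cap, 62 x 62 x 138 mm, near the key stand; origin at the centre of its underside.
- small_beaker: Bystander: loose small glass beaker, 48 mm across, 53 mm high, in front of the lock box; origin at the centre of its underside.
- flask: Bystander: loose conical glass flask, 66 mm across, 116 mm high, behind the lock box; origin at the centre of its underside.
- plastic_beaker: Bystander: loose plastic beaker, 76 mm across, 99 mm high, to the left; origin at the centre of its underside.
- wash_bottle: Bystander: loose wash bottle with a nozzle, 72 mm across, 213 mm high, at the back right; origin at the centre of its underside.
- lockbox: White lock box fixed to the worktop, 150 mm along x, 270 along y, 99 high; origin at the centre of its underside, z up. At its -y end a flat metal deck (150 x 90 mm) with the keyhole; over the rest a steel cover that slides along +y.
Mind the look-alikes: they are no part of the job. There is more than one size of the part that bears key_grip; the job needs the middle-sized.

How it is judged:
By the outcome, as a careful person would: the job done as asked, in the order asked, and still so for the second after the job is handed in, with the robot touching nothing.
It also fails if it takes over 62 s, if anything falls off the work surface, if the arm or the gripper's body presses on something with over 40 N, if the wrist force passes 120 N, or if a joint passes its speed limit or range.

## Working session

There is one attempt and no reset: what is moved stays moved. The work goes in short steps, Python scripts to look and compute and a shell command to move; the robot and the scene stay as the last step left them, time stands still between calls to the robot, and variables do not carry over. Pictures are saved under pics/ and viewed, at most 12 in all, crops included, and the job is handed in when it is done.

```bash
mkdir -p pics; python3 - <<'E'
from bench import *
import cv2,numpy as np,pickle
for n in ["scene","side","wrist"]:
    s=snapshot(n); pickle.dump(s,open(f"pics/{n}0.pkl","wb"))
    cv2.imwrite(f"pics/{n}0.png",cv2.resize(s["img"][:,:,::-1],(800,600),interpolation=cv2.INTER_CUBIC))
    print(n,s["fx"],s["cx"],s["cy"],np.round(s["extrinsics"],3).tolist())
print(sense())
E
```

```text
scene 425.89911996498574 255.76023601180063 196.23021762761365 [[0.682, -0.473, 0.558, -285.859], [-0.732, -0.438, 0.522, -785.491], [-0.002, -0.765, -0.644, 1087.785], [0.0, 0.0, 0.0, 1.0]]
side 461.50983904769976 251.61218599992588 188.46279423046127 [[0.976, -0.094, 0.196, 258.802], [-0.217, -0.388, 0.896, -1356.808], [-0.008, -0.917, -0.399, 693.683], [0.0, 0.0, 0.0, 1.0]]
wrist 308.1764077757504 251.78283091688067 191.78112560010567 [[0.322, 0.906, 0.274, 122.383], [0.947, -0.308, -0.095, 592.089], [-0.001, 0.29, -0.957, 372.212], [0.0, 0.0, 0.0, 1.0]]
{'time': 0.15, 'joint_pos': array([ 6.62675802e+01,  7.50605731e+00,  8.53146882e+01, -9.10839925e-05,
        8.72638201e+01, -4.89133010e+00]), 'qd': array([-0.04470296, -0.03188216, -0.19202513, -0.06472659, -0.06820978,
       -0.01476721]), 'joint_efforts': array([ 1.04786701e-03, -5.70068192e+01, -5.01155984e+01, -1.93763831e-04,
        9.73476243e-03, -1.65559163e-05]), 'tool_pos': array([193.65625075, 567.69890653, 403.87845208]), 'tcp_rot': array([-1.79915735e+02, -7.11993292e-03,  1.61158909e+02]), 'ft_force': array([0.72915323, 0.27687828, 0.44495183]), 'wrist_torque': array([-0.02940497,  0.00853426,  0.04483622]), 'grip_force': 0.0, 'finger_gap': 85.47735135187473}
```

View pics/scene0.png

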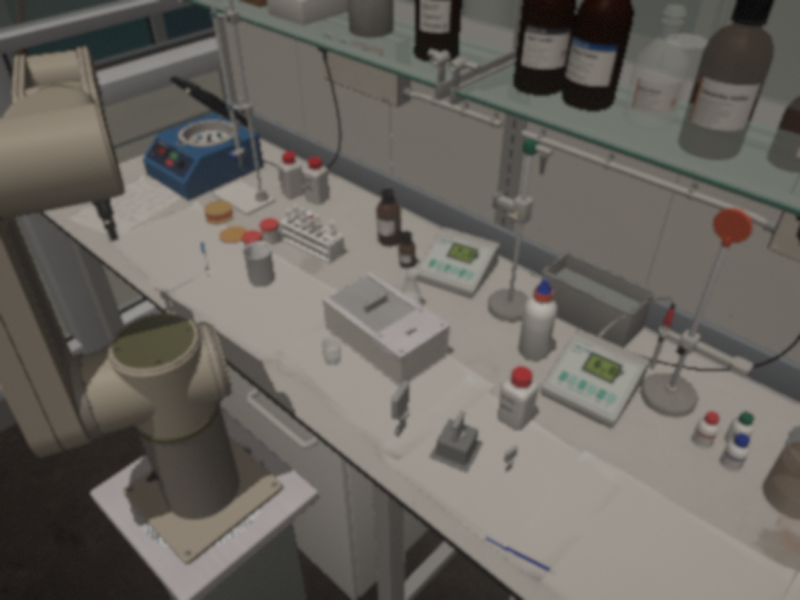

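View pics/side0.png

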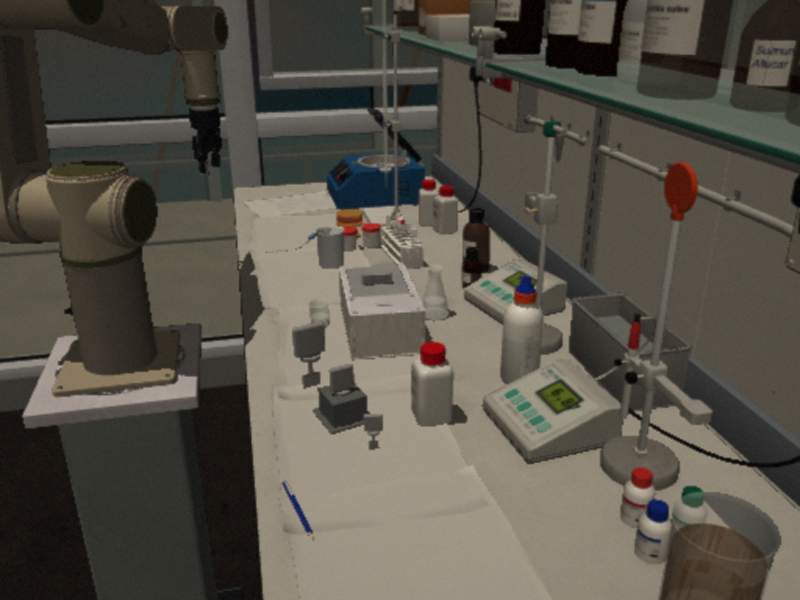

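The scene view shows the stand with the middle-sized key at about (458,430), the lock box at (387,325) with its keyhole at (412,330), and the loose large and small keys at (400,405) and (510,457). The side view shows the stand at (343,400) and the box at (382,305). Next I'll enlarge both.

```bash
python3 - <<'E'
import cv2,numpy as np,pickle
a=pickle.load(open("pics/scene0.pkl","rb"))["img"][165:305,195:355,::-1]
b=pickle.load(open("pics/side0.pkl","rb"))["img"][160:300,175:335,::-1]
# 5x each -> 800x700 too big ; use side by side 400 wide halves
f=lambda i:cv2.resize(i,None,fx=4.25,fy=4.25,interpolation=cv2.INTER_CUBIC)
cv2.imwrite("pics/sc_crop.png",f(a)); cv2.imwrite("pics/si_crop.png",f(b))
E
```

```text
(no output)
```

View pics/sc_crop.png

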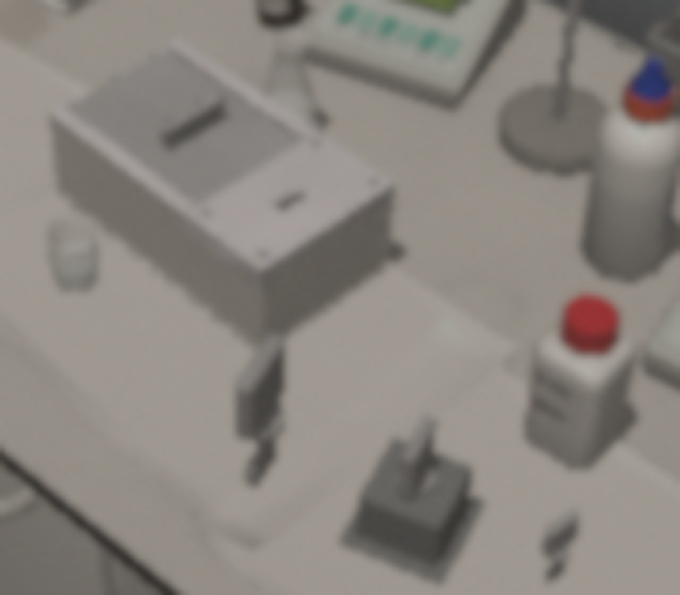

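View pics/si_crop.png

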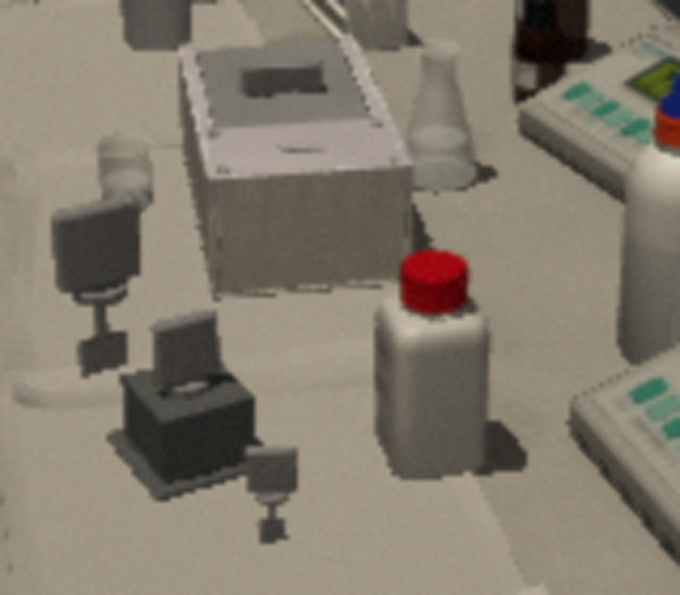

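In the crops, the keyhole is at scene (290,201) and side (298,149). The bow is at scene (423,447) and side (187,350), and the deck corners are sharp in both views.

```bash
cat > h.py <<'E'
import numpy as np,pickle
from scipy.spatial.transform import Rotation as R
def ray(s,u,v):
    E=s["extrinsics"]; d=E[:3,:3]@np.array([(u-s["cx"])/s["fx"],(v-s["cy"])/s["fy"],1]); return E[:3,3],d/np.linalg.norm(d)
def plane(s,u,v,z):
    o,d=ray(s,u,v); return np.round(o+d*(z-o[2])/d[2],1)
def tri(rs):
    A=sum(np.eye(3)-np.outer(d,d) for o,d in rs); b=sum((np.eye(3)-np.outer(d,d))@o for o,d in rs); return np.round(np.linalg.solve(A,b),1)
def proj(s,p):
    E=s["extrinsics"]; c=E[:3,:3].T@(np.array(p,float)-E[:3,3]); return np.round([s["fx"]*c[0]/c[2]+s["cx"],s["fy"]*c[1]/c[2]+s["cy"]],1)
E
python3 - <<'E'
from h import *
a=pickle.load(open("pics/scene0.pkl","rb"));b=pickle.load(open("pics/side0.pkl","rb"))
S=lambda x,y:(195+x/4.25,165+y/4.25); T=lambda x,y:(175+x/4.25,160+y/4.25)
for n,p in dict(L=(50,115),B=(175,45),Rr=(393,188),F=(262,270),hole=(290,201)).items(): print("scene",n,plane(a,*S(*p),99))
for n,p in dict(FL=(213,180),FR=(410,165),BL=(182,47),BR=(353,40),hole=(298,149)).items(): print("side",n,plane(b,*T(*p),99))
print("tab",tri([ray(a,*S(195,126)),ray(b,*T(285,80))]))
print("bow",tri([ray(a,*S(423,447)),ray(b,*T(187,350))]), plane(a,*S(423,447),78),plane(b,*T(187,350),78))
for n,p in dict(l=(345,540),f=(440,580),r=(480,500)).items(): print("sc foot",n,plane(a,*S(*p),3))
for n,p in dict(l=(108,437),f=(162,497)).items(): print("si foot",n,plane(b,*T(*p),3))
for n,p in dict(l=(122,375),f=(165,413),r=(253,402)).items(): print("si block",n,plane(b,*T(*p),50))
for n,p in dict(tl=(152,322),tr=(215,312),bl=(157,390),br=(218,375)).items(): print("si bow",n,plane(b,*T(*p),78))
print("sbottle",plane(b,*T(432,468),0),plane(a,*S(575,455),0),"sbeak",plane(b,*T(128,200),0),plane(a,*S(75,280),0),"flask",plane(b,*T(442,178),0),"bigkey",plane(b,*T(95,265),70),"smallkey",plane(b,*T(272,470),40))
E
```

```text
scene L [466.6 163.1  99. ]
scene B [609.4 154.4  99. ]
scene Rr [ 594.3 -112.7   99. ]
scene F [451.5 -99.1  99. ]
scene hole [525.4 -61.5  99. ]
side FL [ 450.7 -105.1   99. ]
side FR [ 593.5 -113.3   99. ]
side BL [468.8 158.   99. ]
side BR [611.  139.9  99. ]
side hole [520.6 -66.8  99. ]
tab [536.4  57.5 103.2]
bow [ 405.4 -296.4   79.5] [ 413.3 -292.3   78. ] [ 400.6 -301.9   78. ]
sc foot l [ 357.9 -269.1    3. ]
sc foot f [ 377.7 -342.2    3. ]
sc foot r [ 454.4 -319.1    3. ]
si foot l [ 351.1 -271.6    3. ]
si foot f [ 375.5 -346.5    3. ]
si block l [ 362.  -275.5   50. ]
si block f [ 382.2 -326.5   50. ]
si block r [ 437.1 -326.4   50. ]
si bow tl [ 384.3 -261.7   78. ]
si bow tr [ 425.7 -258.1   78. ]
si bow bl [ 375.8 -344.7   78. ]
si bow br [ 414.4 -336.    78. ]
sbottle [ 546.3 -349.5    0. ] [ 540.6 -344.9    0. ] sbeak [409.1  81.7   0. ] [408.3  78.1   0. ] flask [668.4  62.7   0. ] bigkey [ 358.9 -159.9   70. ] smallkey [ 436.8 -387.9   40. ]
```

The box has a yaw of about -3.6°, with the keyhole near (523,-64). The stand has a yaw of about 16.5°, with the key near (405,-296), and the heights and sizes agree with the ones given. Moving over the key now.

```bash
python3 -m jog '-.48 -.39 0 0 0 0 -1;-.48 -.39 0 0 0 0 -1;-.48 -.39 0 0 0 0 -1;-.48 -.39 0 0 0 0 -1;-.48 -.39 0 0 0 0 -1'; python3 -m jog '-.48 -.39 0 0 0 0 -1;-.48 -.39 0 0 0 0 -1;-.48 -.39 0 0 0 0 -1;-.115 -.55 0 0 0 0 -1;-.115 -.55 0 0 0 0 -1';python3 -m jog '-.115 -.55 0 0 0 0 -1;-.115 -.55 0 0 0 0 -1;-.115 -.55 0 0 0 0 -1;-.115 -.55 0 0 0 0 -1;-.115 -.55 0 0 0 0 -1'; python3 -m jog '-.115 -.55 .1 0 0 0 -1;0 0 0 0 0 -.15 -1;0 0 0 0 0 -.15 -1;0 0 0 0 0 -.15 -1;0 0 0 0 0 -.13 -1'; python3 -m jog '0 0 0 0 0 0 -1;0 0 0 0 0 0 -1;0 0 0 0 0 0 -1'
python3 - <<'E'
from bench import *
import cv2,pickle
s=snapshot("wrist"); pickle.dump(s,open("pics/w1.pkl","wb")); cv2.imwrite("pics/w1.png",cv2.resize(s["img"][:,:,::-1],(800,600),interpolation=cv2.INTER_CUBIC))
t=sense();print(t["joint_pos"],t["tool_pos"],t["tcp_rot"])
E
```

```text
time: 0.78
tool_pos: [358.4, 304.0, 404.6]
tcp_rot: [180.0, 0.0, 161.2]
ft_force: [0.9, 0.1, -0.6]
finger_gap: 85.4
grip_force: 0.0
time: 1.4
tool_pos: [442.4, 35.2, 404.3]
tcp_rot: [-180.0, -0.0, 161.2]
ft_force: [0.9, 0.3, -0.0]
finger_gap: 85.1
grip_force: 0.0
time: 2.02
tool_pos: [407.6, -243.5, 404.6]
tcp_rot: [180.0, 0.0, 161.2]
ft_force: [0.8, -0.4, -0.6]
finger_gap: 85.3
grip_force: 0.0
time: 2.65
tool_pos: [401.3, -297.5, 394.3]
tcp_rot: [180.0, -0.0, -163.8]
ft_force: [-0.5, 0.3, 0.3]
finger_gap: 85.3
grip_force: 0.0
time: 3.02
tool_pos: [401.4, -297.5, 394.7]
tcp_rot: [180.0, -0.0, -164.1]
ft_force: [-0.4, -0.7, -0.6]
finger_gap: 85.5
grip_force: 0.0
[-4.24281015e+01 -7.97388926e+00  1.01710733e+02  8.17936225e-05
  8.62618243e+01 -1.48313105e+02] [ 401.39897177 -297.52345514  394.69499267] [-1.79998909e+02  7.69145031e-04 -1.64115002e+02]
```

View pics/w1.png

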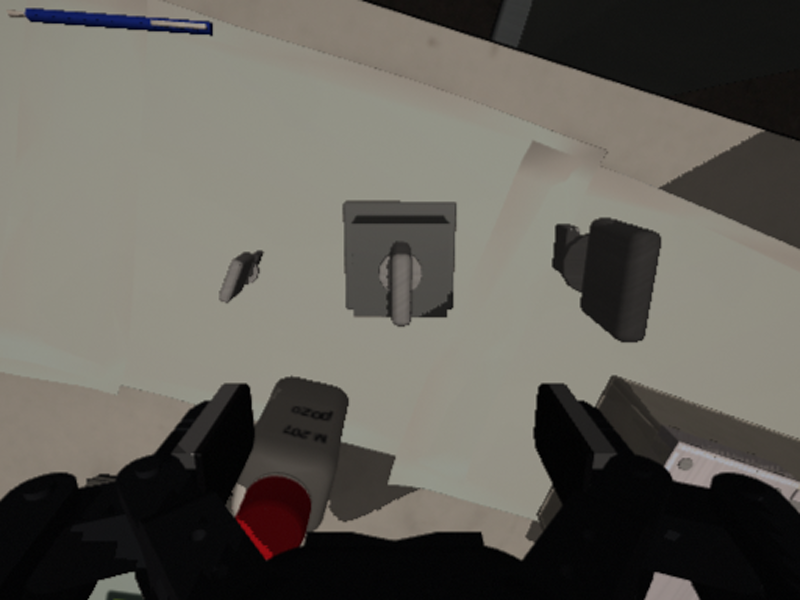

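The wrist view shows the bow edge-on, running from (403,248) to (401,322), with the stand square to the picture and its foot's back corners at (344,203) and (456,203). The alignment in yaw is good.

```bash
python3 - <<'E'
from h import *
w=pickle.load(open("pics/w1.pkl","rb")); k=.64
for n,(u,v,z) in dict(bowtop_near=(402,248,100),bowtop_far=(401,320,100),mid=(401,284,100),collar=(400,272,56),footL=(344,203,0),footR=(456,203,0),blkNL=(346,309,50),blkNR=(453,309,50)).items(): print(n,plane(w,u*k,v*k,z))
for x,y in [(401,-297),(405,-296)]:
  for z in (100,56): print(x,y,z,proj(w,(x,y,z))/k)
E
```

```text
bowtop_near [ 375.8 -298.8  100. ]
bowtop_far [ 416.4 -287.5  100. ]
mid [ 395.7 -293.6  100. ]
collar [ 399.2 -292.5   56. ]
footL [ 372.8 -342.6    0. ]
footR [ 350.  -262.6    0. ]
blkNL [ 435.7 -320.2   50. ]
blkNR [ 415.6 -249.9   50. ]
401 -297 100 [392.5     291.09375]
401 -297 56 [392.65625 272.65625]
405 -296 100 [392.34375 297.96875]
405 -296 56 [392.34375 278.75   ]
```

```bash
python3 -m jog '.02 .053 .5 0 0 0 -1;0 0 .5 0 0 0 -1;0 0 .4 0 0 0 -1;0 0 .19 0 0 0 -1;0 0 0 0 0 0 -1'; python3 -m jog '0 0 0 0 0 0 -1;0 0 0 0 0 0 -.5;0 0 0 0 0 0 0;0 0 0 0 0 0 .5;0 0 0 0 0 0 1' 60;  python3 -m jog '0 0 0 0 0 0 1;0 0 0 0 0 0 1;0 0 0 0 0 0 1;0 0 0 0 0 0 1;0 0 0 0 0 0 1'; python3 -c "
from bench import *;t=sense();print(t['wrist_torque'],t['tcp_rot'],t['joint_pos'][5])"
```

```text
time: 3.7
tool_pos: [397.3, -292.3, 233.9]
tcp_rot: [179.8, -0.1, -164.1]
ft_force: [-0.5, 0.4, 0.2]
finger_gap: 85.0
grip_force: 0.0
time: 4.32
tool_pos: [398.1, -293.1, 235.9]
tcp_rot: [-180.0, 0.0, -164.0]
ft_force: [-0.8, -0.5, -0.7]
finger_gap: 12.3
grip_force: 0.0
time: 4.95
tool_pos: [398.1, -293.1, 235.9]
tcp_rot: [-180.0, 0.0, -164.0]
ft_force: [-0.0, 0.7, 6.0]
finger_gap: 11.7
grip_force: 59.0
[ 0.14910584  0.10959866 -0.01214441] [-1.79984506e+02  8.77397495e-03 -1.64040156e+02] -148.2650648631938
```

```bash
python3 -m jog '0 0 -.2 0 0 0 1;0 0 -.3 0 0 0 1;0 0 -.4 0 0 0 1;0 0 -.4 0 0 0 1;0 0 -.4 0 0 0 1'; python3 -m jog '-.36 .37 0 0 0 0 1;-.36 .37 0 0 0 0 1;-.36 .37 0 0 0 0 1;-.36 .37 0 0 0 0 1;-.36 .37 0 0 0 0 1'; python3 -m jog '0 0 0 0 0 .165 1;0 0 0 0 0 .165 1;0 0 0 0 0 0 1;0 0 0 0 0 0 1;0 0 0 0 0 0 1'
python3 - <<'E'
from bench import *
import cv2,pickle
for n in ("wrist","side","scene"):
  s=snapshot(n); pickle.dump(s,open(f"pics/{n}2.pkl","wb"))
  if n=="wrist":cv2.imwrite("pics/w2.png",cv2.resize(s["img"][:,:,::-1],(800,600),interpolation=cv2.INTER_CUBIC))
t=sense();print(t["joint_pos"],t["tool_pos"],t["tcp_rot"],t["ft_force"])
E
```

```text
time: 5.58
tool_pos: [397.7, -292.8, 406.1]
tcp_rot: [179.9, -0.0, -164.0]
ft_force: [0.0, -0.4, -1.2]
finger_gap: 11.4
grip_force: 59.8
time: 6.2
tool_pos: [520.6, -64.0, 404.9]
tcp_rot: [180.0, -0.1, -164.0]
ft_force: [0.4, -0.8, -0.7]
finger_gap: 11.1
grip_force: 59.9
time: 6.82
tool_pos: [520.1, -65.8, 405.5]
tcp_rot: [180.0, -0.0, 176.3]
ft_force: [0.5, 0.7, -1.2]
finger_gap: 11.7
grip_force: 59.9
[-1.28152372e+01 -4.32874321e+00  9.71792163e+01 -8.70517343e-04
  8.71474864e+01 -9.90136517e+01] [520.15757296 -65.81740733 405.70294799] [-1.79998822e+02  1.87915912e-03  1.76198458e+02] [-0.43583524 -0.40224168 -0.82247716]
```

View pics/w2.png

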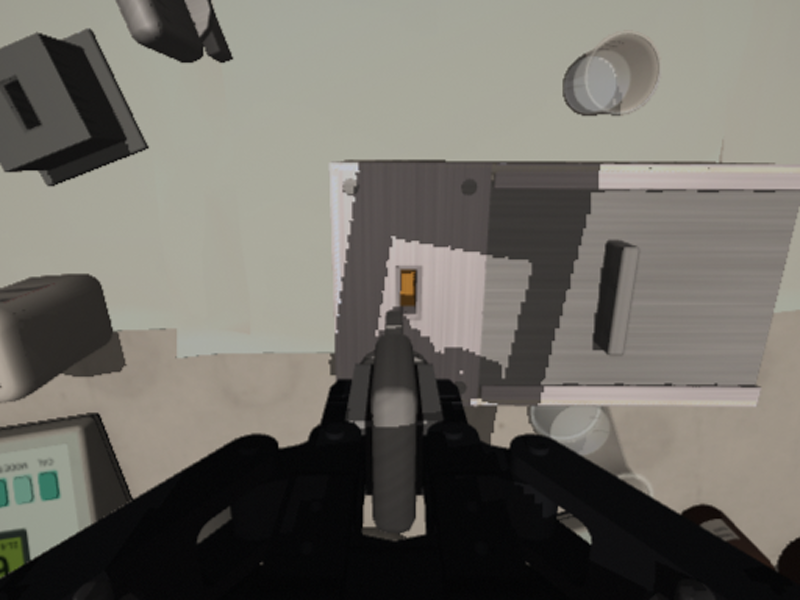

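The keyhole chamfer spans (396..422, 266..316), centred at about (409,290). The held key's bow runs from (392,335) to (393,530), and the box's edges are nearly square to the picture.

```bash
python3 - <<'E'
from h import *
w=pickle.load(open("pics/wrist2.pkl","rb")); k=.64
P=lambda u,v,z:plane(w,u*k,v*k,z)
print("hole",P(409,290.5,99))
L=[P(345,162,99),P(790,165,99)]; print("edge",L, np.degrees(np.arctan2(*(L[1]-L[0])[[1,0]])))
L=[P(548,387,99),P(755,387.5,99)]; print("rail",L, np.degrees(np.arctan2(*(L[1]-L[0])[[1,0]])))
L=[P(397,267,99),P(397,315,99)];print("slotL",L);L=[P(421,267,99),P(421,315,99)];print("slotR",L)
print("tab top",P(637,246,118),P(623,355,118))
x,y=520.16,-65.82
import numpy as np
t=np.radians(176.2);ex=np.array([np.cos(t),np.sin(t),0])
for n,z,o in [("bow top near",272,22),("far",272,-22),("bit end near",178,12.5),("bit end far",178,-12.5),("collar",222,14.5)]: print(n,proj(w,np.array([x,y,z])+o*ex)/k)
E
python3 - <<'E'
import cv2,pickle
a=pickle.load(open("pics/wrist2.pkl","rb"))["img"][160:345,190:315,::-1]
a=cv2.resize(a,None,fx=3.2,fy=3.2,interpolation=cv2.INTER_CUBIC)
s=pickle.load(open("pics/side2.pkl","rb"))["img"][125:310,200:325,::-1]
s=cv2.resize(s,None,fx=3.2,fy=3.2,interpolation=cv2.INTER_CUBIC)
import numpy as np
o=np.hstack([a,s]);o=np.clip(o.astype(float)*1.6,0,255);cv2.imwrite("pics/c3.png",o);print(o.shape)
E
```

```text
hole [523.2 -56.1  99. ]
edge [array([447.7, -87.1,  99. ]), array([465. , 157.2,  99. ])] 85.94938572824597
rail [array([592.1,  28.1,  99. ]), array([600.9, 158.7,  99. ])] 86.14516183722894
slotL [array([508.5, -62.3,  99. ]), array([538.1, -64.1,  99. ])]
slotR [array([509.4, -48.3,  99. ]), array([539. , -49.7,  99. ])]
tab top [500.9  67.3 118. ] [564.3  64.5 118. ]
bow top near [391.40625 390.78125]
far [391.25    542.65625]
bit end near [392.03125 307.1875 ]
bit end far [392.03125 360.9375 ]
collar [391.875 341.25 ]
(592, 800, 3)[ WARN:0@0.054] global loadsave.cpp:1063 imwrite_ Unsupported depth image for selected encoder is fallbacked to CV_8U.
```

View pics/c3.png

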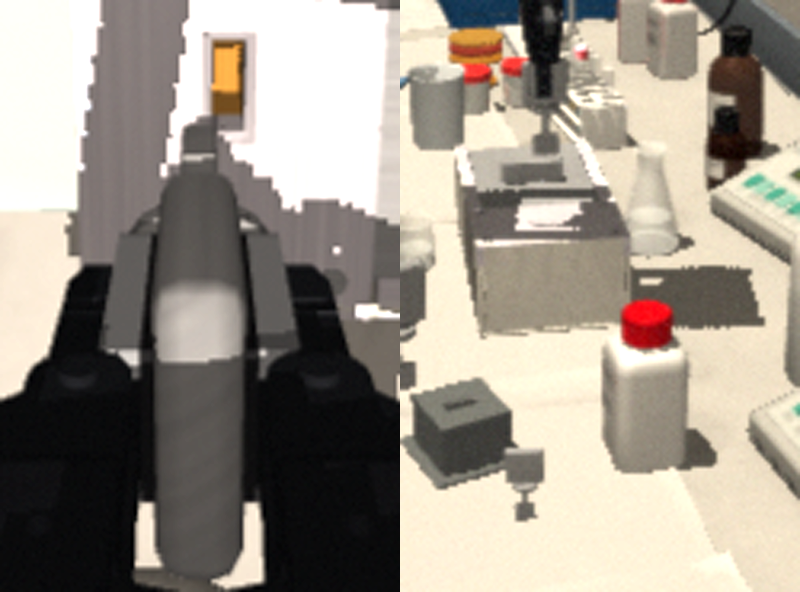

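```bash
python3 -m jog '-.025 .088 .3 0 0 0 1;0 0 .3 0 0 0 1;0 0 .07 0 0 0 1;0 0 0 0 0 0 1;0 0 0 0 0 0 1'
python3 - <<'E'
from bench import *
import cv2,pickle,numpy as np
s=snapshot("wrist"); pickle.dump(s,open("pics/wrist3.pkl","wb"))
a=s["img"][140:300,190:320,::-1]
a=cv2.resize(a,None,fx=3.6,fy=3.6,interpolation=cv2.INTER_CUBIC)
cv2.imwrite("pics/c4.png",np.clip(a*1.4,0,255).astype(np.uint8))
t=sense();print(t["tool_pos"],t["tcp_rot"],t["ft_force"])
E
```

```text
time: 7.6
tool_pos: [523.8, -57.2, 340.4]
tcp_rot: [-180.0, 0.1, 176.2]
ft_force: [0.1, -0.2, -0.4]
finger_gap: 11.6
grip_force: 59.9
[523.82379    -57.21438319 340.36729861] [-1.79979651e+02  1.45811971e-01  1.76160016e+02] [-0.68579071  0.25384974 -0.68731357]
```

View pics/c4.png

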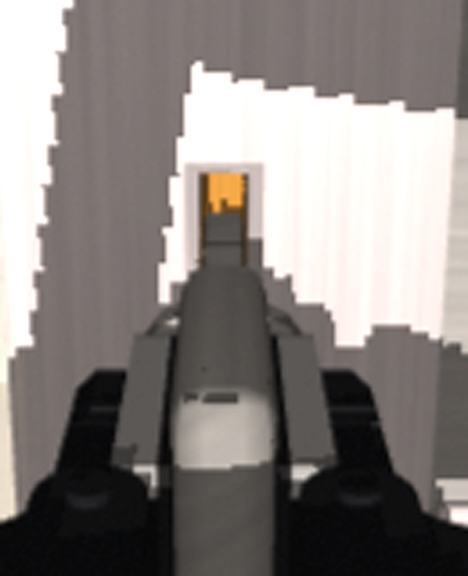

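The bit, centred at crop x 224, is in line with the slot, centred at 224.5. Next I'll check the fore-aft offset.

```bash
python3 - <<'E'
from h import *
w=pickle.load(open("pics/wrist3.pkl","rb"))
P=lambda x,y,z:plane(w,190+x/3.6,140+y/3.6,z)
print("chamfer near edge",P(224.5,163,99),"inner near",P(224.5,171,96),"bit near",P(224,213,340.4-157.9-72), "top-of-bit", P(224,243,340.4-157.9-52))
E
```

```text
chamfer near edge [508.1 -55.2  99. ] inner near [510.6 -55.4  96. ] bit near [514.6 -55.8 110.5] top-of-bit [513.3 -55.7 130.5]
```

```bash
python3 -m jog '.013 0 .08 0 0 0 1;0 0 .06 0 0 0 1;0 0 .06 0 0 0 1;0 0 .06 0 0 0 1;0 0 0 0 0 0 1'; python3 -c "
from bench import *;t=sense();print(t['ft_force'],t['wrist_torque'])"
```

```text
time: 8.28
tool_pos: [521.8, -56.9, 311.9]
tcp_rot: [180.0, -0.1, 176.2]
ft_force: [-0.4, 0.1, -0.9]
finger_gap: 11.1
grip_force: 59.9
[-0.41137581  0.05759964 -0.94380924] [0.03982497 0.02745646 0.03323104]
```

The bit has gone 17 mm into the deck with no force, so I'll carry on down.

```bash
python3 -m jog '0 0 .08 0 0 0 1;0 0 .08 0 0 0 1;0 0 .05 0 0 0 1;0 0 .03 0 0 0 1;0 0 0 0 0 0 1'; python3 -m jog '0 0 .02 0 0 0 1;0 0 .01 0 0 0 1;0 0 0 0 0 0 1;0 0 0 0 0 0 1'; python3 -c "
from bench import *;t=sense();print(t['ft_force'],t['wrist_torque'],t['tool_pos'])"
```

```text
time: 8.9
tool_pos: [521.9, -56.9, 288.4]
tcp_rot: [180.0, -0.0, 176.2]
ft_force: [0.4, 0.2, -0.6]
finger_gap: 11.6
grip_force: 59.9
time: 9.4
tool_pos: [522.0, -56.9, 285.8]
tcp_rot: [-180.0, 0.0, 176.2]
ft_force: [-0.4, 0.0, -1.4]
finger_gap: 11.1
grip_force: 59.9
[-0.36500617  0.03583476 -1.39221314] [-0.01406202 -0.04177742 -0.03450583] [522.02118024 -56.93291396 285.7617649 ]
```

```bash
python3 -m jog '0 0 .01 0 0 0 1;0 0 .01 0 0 0 1;0 0 0 0 0 0 1;0 0 0 0 0 0 1'; python3 -m jog '0 0 .01 0 0 0 1;0 0 0 0 0 0 1;0 0 0 0 0 0 1'; python3 -c "
from bench import *;t=sense();print(t['ft_force'],t['wrist_torque'],t['tool_pos'])"
```

```text
time: 9.9
tool_pos: [522.2, -57.0, 284.9]
tcp_rot: [-180.0, 0.0, 176.2]
ft_force: [-5.0, 0.3, 9.1]
finger_gap: 11.3
grip_force: 61.4
time: 10.28
tool_pos: [522.2, -57.0, 284.9]
tcp_rot: [-180.0, 0.1, 176.2]
ft_force: [-8.9, 1.6, 17.0]
finger_gap: 11.3
grip_force: 62.7
[-8.86175888  1.64043779 17.03398215] [ 0.29192835  1.62738971 -0.00182857] [522.21716657 -56.95040159 284.92242748]
```

The collar has seated at exactly the predicted height (284.9). I'll ease the pressure off, then turn.

```bash
python3 -m jog '0 0 -.01 0 0 0 1;0 0 -.005 0 0 .08 1;0 0 0 0 0 .1 1;0 0 0 0 0 .1 1;0 0 0 0 0 0 1'; python3 -c "
from bench import *;t=sense();print(t['ft_force'],t['wrist_torque'],t['tool_pos'])"; python3 -m jog '0 0 0 0 0 .12 1;0 0 0 0 0 .12 1;0 0 0 0 0 .12 1;0 0 0 0 0 0 1'; python3 -c "
from bench import *;t=sense();print(t['ft_force'],t['wrist_torque'],t['tool_pos'])"
```

```text
time: 10.9
tool_pos: [522.4, -56.6, 285.0]
tcp_rot: [179.9, 0.1, 159.4]
ft_force: [-0.2, 3.4, 3.9]
finger_gap: 11.4
grip_force: 60.7
[-0.16781764  3.35773867  3.94079602] [ 0.69809439 -0.027096    0.02190793] [522.41008975 -56.63239546 284.95860712]
time: 11.4
tool_pos: [522.7, -56.1, 285.0]
tcp_rot: [179.8, 0.0, 137.8]
ft_force: [2.3, 7.1, 4.0]
finger_gap: 11.3
grip_force: 60.7
[2.25782436 7.11292515 4.0042212 ] [ 1.36386573 -0.45791906  0.02732963] [522.66526229 -56.09724813 285.0229369 ]
```

```bash
python3 -m jog '.005 .009 0 0 0 .12 1;0 0 0 0 0 .12 1;0 0 0 0 0 .12 1;0 0 0 0 0 .12 1;0 0 0 0 0 0 1'; python3 -c "
from bench import *;t=sense();print(t['ft_force'],t['wrist_torque'],t['tool_pos'])"; python3 -m jog '0 0 0 0 0 .12 1;0 0 0 0 0 .08 1;0 0 0 0 0 .04 1;0 0 0 0 0 0 1'; python3 -c "
from bench import *;t=sense();print(t['ft_force'],t['wrist_torque'],t['tool_pos'])"
```

```text
time: 12.02
tool_pos: [523.2, -55.1, 285.0]
tcp_rot: [179.8, -0.0, 109.0]
ft_force: [5.0, 6.5, 1.6]
finger_gap: 11.4
grip_force: 60.5
[5.02027792 6.48867672 1.57846754] [ 1.34991061 -1.03510109  0.09696079] [523.21228839 -55.12780607 285.01623487]
time: 12.52
tool_pos: [523.3, -55.5, 285.1]
tcp_rot: [179.8, -0.0, 94.7]
ft_force: [5.7, 4.8, 1.0]
finger_gap: 11.4
grip_force: 60.3
[5.7155663  4.76623641 0.97651034] [ 0.90330024 -1.28159663  0.06225685] [523.31472446 -55.51718909 285.07540275]
```

```bash
for i in 1; do python3 -m jog '0 0 0 0 0 .04 1;0 0 0 0 0 .03 1;0 0 0 0 0 0 1'; python3 -c "
from bench import *;t=sense();print(t['ft_force'],t['wrist_torque'],t['tool_pos'])"; python3 -m jog '0 0 0 0 0 .03 1;0 0 0 0 0 .03 1;0 0 0 0 0 0 1;0 0 0 0 0 0 1';python3 -c "
from bench import *;t=sense();print(t['ft_force'],t['wrist_torque'],t['tool_pos'])"; done
```

```text
time: 12.9
tool_pos: [523.7, -55.6, 285.1]
tcp_rot: [179.7, -0.0, 90.5]
ft_force: [9.6, 3.0, -2.4]
finger_gap: 11.4
grip_force: 59.7
[ 9.60191296  2.9948327  -2.36711703] [ 0.729138   -2.02736515  0.1646371 ] [523.72272636 -55.60464829 285.12310409]
time: 13.4
tool_pos: [524.0, -55.7, 285.2]
tcp_rot: [179.6, -0.0, 87.0]
ft_force: [11.4, 3.5, -4.0]
finger_gap: 11.4
grip_force: 59.7
[11.3526842   3.53051016 -3.96424276] [ 0.6825875  -2.63631751  0.31632412] [524.04668188 -55.70315482 285.21923497]
```

```bash
python3 -m jog '0 .01 0 0 0 .04 1;0 0 0 0 0 .04 1;0 0 0 0 0 0 1;0 0 0 0 0 0 1';python3 -c "
from bench import *;t=sense();print(t['ft_force'],t['wrist_torque'],t['tool_pos'])"
```

```text
time: 13.9
tool_pos: [524.7, -55.8, 285.1]
tcp_rot: [179.7, -0.0, 82.2]
ft_force: [8.8, 2.6, -3.7]
finger_gap: 11.2
grip_force: 65.8
[ 8.7636039   2.63658548 -3.7290681 ] [ 0.44588405 -1.96490271  1.24609382] [524.71122908 -55.77789206 285.14340974]
```

The torque rose to 1.25 N m, so the plug is at its stop. I'll relax the twist and release the key, then lift.

```bash
python3 -m jog '0 0 0 0 0 -.065 1;0 0 0 0 0 0 1;0 0 0 0 0 0 .8;0 0 0 0 0 0 .5;0 0 0 0 0 0 0';python3 -m jog '0 0 0 0 0 0 -1;0 0 0 0 0 0 -1;0 0 0 0 0 0 -1;0 0 -.2 0 0 0 -1;0 0 -.5 0 0 0 -1'; python3 -m jog '0 0 -.5 0 0 0 -1; 0 0 0 0 0 0 -1;0 0 0 0 0 0 -1'
python3 - <<'E'
from bench import *
import cv2,pickle,numpy as np
s=snapshot("wrist"); pickle.dump(s,open("pics/wrist4.pkl","wb"))
cv2.imwrite("pics/w4.png",cv2.resize(s["img"][:,:,::-1],(800,600),interpolation=cv2.INTER_CUBIC))
t=sense();print(t["tool_pos"],t["tcp_rot"],t["ft_force"],t["joint_pos"])
E
```

```text
time: 14.52
tool_pos: [522.9, -56.1, 283.9]
tcp_rot: [-179.9, 0.0, 85.9]
ft_force: [-0.0, -0.2, 1.2]
finger_gap: 38.3
grip_force: 0.0
time: 15.15
tool_pos: [522.0, -55.8, 351.9]
tcp_rot: [-179.6, -0.0, 85.9]
ft_force: [1.0, 0.0, 1.0]
finger_gap: 85.1
grip_force: 0.0
time: 15.52
tool_pos: [523.2, -56.0, 404.0]
tcp_rot: [180.0, 0.0, 85.9]
ft_force: [-0.2, -0.4, -0.5]
finger_gap: 85.6
grip_force: 0.0
[522.90917113 -55.94689215 402.94185283] [-1.79898691e+02 -9.75082071e-03  8.58620863e+01] [-0.17901138  1.29092388  0.40063882] [-1.16926581e+01 -3.95093934e+00  9.71077097e+01 -3.65848524e-03
  8.69449413e+01 -7.55455480e+00]
```

View pics/w4.png

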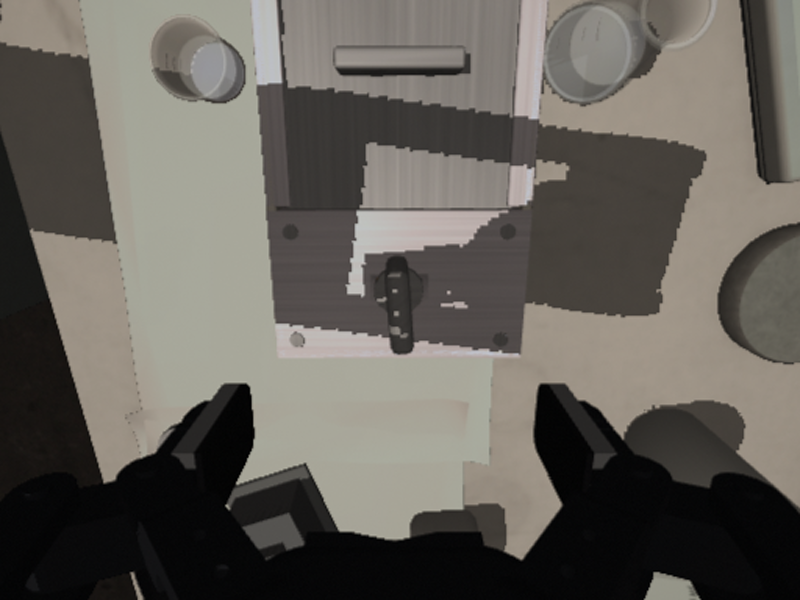

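The key stands in the lock, turned in line with the box's y direction: the bow runs from (397,257) to (402,352). The tab is at (400,60). Next I'll close the fingers and go down between the key and the tab.

```bash
python3 -m jog '.4 0 0 0 0 0 1;.41 .003 0 0 0 0 1;0 0 0 0 0 0 1;0 0 0 0 0 0 1;0 0 0 0 0 0 1'; python3 -m jog '0 0 .4 0 0 0 1;0 0 .4 0 0 0 1;0 0 .3 0 0 0 1;0 0 .17 0 0 0 1;0 0 0 0 0 0 1'; python3 -m jog '.1 0 0 0 0 0 1;.05 0 0 0 0 0 1;.05 0 0 0 0 0 1;.05 0 0 0 0 0 1;0 0 0 0 0 0 1'; python3 -c "
from bench import *;t=sense();print(t['ft_force'],t['tool_pos'],t['tcp_rot'])"
```

```text
time: 16.2
tool_pos: [529.2, 23.9, 403.5]
tcp_rot: [-179.9, 0.0, 85.8]
ft_force: [-0.2, -0.8, 0.2]
finger_gap: -0.2
grip_force: 0.0
time: 16.82
tool_pos: [528.9, 24.3, 276.1]
tcp_rot: [-179.9, 0.0, 85.8]
ft_force: [-0.8, -0.2, 0.3]
finger_gap: 0.1
grip_force: 0.0
time: 17.45
tool_pos: [531.3, 50.1, 277.4]
tcp_rot: [180.0, -0.0, 85.9]
ft_force: [0.5, -0.8, -0.2]
finger_gap: -0.1
grip_force: 0.0
[ 0.463378   -0.82580304 -0.18076957] [531.26716884  50.11688874 277.44521819] [ 1.79977897e+02 -9.03389309e-03  8.58905111e+01]
```

```bash
python3 -m jog '.05 0 .02 0 0 0 1;.05 0 0 0 0 0 1;0 0 0 0 0 0 1'; python3 -c "
from bench import *;t=sense();print(t['ft_force'],t['tool_pos'],t['tcp_rot'])"
```

```text
time: 17.82
tool_pos: [531.8, 60.1, 275.0]
tcp_rot: [-180.0, -0.0, 85.9]
ft_force: [-0.3, -0.4, -0.1]
finger_gap: -0.1
grip_force: 0.0
[-0.31196918 -0.427717   -0.13992811] [531.80908628  60.13906794 274.95056453] [-1.79972537e+02 -2.41341843e-02  8.58810022e+01]
```

```bash
python3 -m jog '.05 0 0 0 0 0 1;.05 0 0 0 0 0 1;0 0 0 0 0 0 1'; python3 -c "
from bench import *;t=sense();print(t['ft_force'],t['tool_pos'],t['tcp_rot'])"
```

```text
time: 18.2
tool_pos: [532.6, 70.2, 275.1]
tcp_rot: [-180.0, -0.0, 85.9]
ft_force: [-0.4, 0.0, -0.1]
finger_gap: 0.1
grip_force: 0.0
[-0.38870868  0.04573268 -0.07914568] [532.55673993  70.22336538 275.09031338] [-1.79986385e+02 -3.03046443e-02  8.58870084e+01]
```

```bash
python3 - <<'E'
from bench import *
import cv2,pickle,numpy as np
s=snapshot("wrist");b=snapshot("side")
a=s["img"][:,60:460,::-1]; c=cv2.resize(b["img"][140:270,200:330,::-1],(384,384),interpolation=cv2.INTER_CUBIC)
cv2.imwrite("pics/w5.png",np.hstack([a,c]))
E
```

```text
(no output)
```

View pics/w5.png

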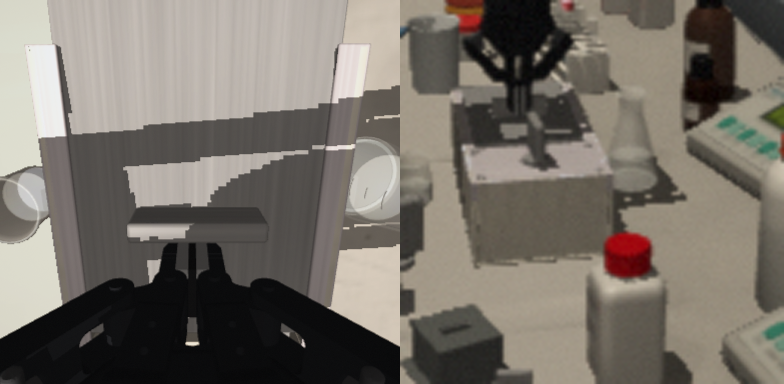

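The wrist view shows the closed fingers on the tab at (197,240) and the cover already sliding past the rail ends at (40,45). In the side view the key is still in the lock. I'll keep pushing to the stop.

```bash
python3 -m jog '.2 0 0 0 0 0 1;.2 0 0 0 0 0 1;.2 0 0 0 0 0 1;.15 0 0 0 0 0 1;0 0 0 0 0 0 1'; python3 -m jog '.06 0 0 0 0 0 1;.06 0 0 0 0 0 1;.04 0 0 0 0 0 1;.03 0 0 0 0 0 1;0 0 0 0 0 0 1'; python3 -c "
from bench import *;t=sense();print(t['ft_force'],t['tool_pos'],t['tcp_rot'])"
```

```text
time: 18.92
tool_pos: [538.0, 146.1, 275.2]
tcp_rot: [180.0, -0.0, 86.0]
ft_force: [0.2, 0.8, -0.3]
finger_gap: -0.2
grip_force: 0.0
time: 19.55
tool_pos: [539.4, 163.7, 275.2]
tcp_rot: [180.0, -0.0, 85.9]
ft_force: [-0.4, 0.1, 0.1]
finger_gap: -0.4
grip_force: 0.1
[-0.35549721  0.11318787  0.11284955] [539.42927319 163.67366303 275.17039334] [ 1.79993645e+02 -2.71675954e-02  8.58683733e+01]
```

```bash
python3 -m jog '.03 0 0 0 0 0 1;.02 0 0 0 0 0 1;0 0 0 0 0 0 1'; python3 -m jog '.02 0 0 0 0 0 1;.02 0 0 0 0 0 1;0 0 0 0 0 0 1'; python3 -m jog '.01 0 0 0 0 0 1;.01 0 0 0 0 0 1;0 0 0 0 0 0 1'
```

```text
time: 19.92
tool_pos: [539.8, 166.9, 275.2]
tcp_rot: [-180.0, 0.2, 85.8]
ft_force: [-3.3, -11.7, 3.5]
finger_gap: 0.1
grip_force: 6.4
time: 20.3
tool_pos: [540.0, 168.1, 275.2]
tcp_rot: [-179.9, 0.6, 85.8]
ft_force: [-6.4, -30.2, 9.2]
finger_gap: 0.1
grip_force: 15.4
time: 20.68
tool_pos: [540.2, 168.7, 275.2]
tcp_rot: [-179.9, 0.7, 85.7]
ft_force: [-8.5, -38.4, 12.0]
finger_gap: -0.3
grip_force: 19.8
```

It hit the stop right where I predicted. Backing off, lifting away and taking a last look.

```bash
python3 -m jog '-.1 0 0 0 0 0 1;-.15 0 0 0 0 0 1;0 0 -.3 0 0 0 1;0 0 -.5 0 0 0 1;0 0 -.5 0 0 0 1'; python3 -m jog '-.3 0 0 0 0 0 1;-.4 0 0 0 0 0 1;-.4 0 0 0 0 0 1;0 0 0 0 0 0 1;0 0 0 0 0 0 1'
python3 - <<'E'
from bench import *
import cv2,pickle,numpy as np
s=snapshot("wrist");b=snapshot("side");print(sense()["tool_pos"])
a=s["img"][:,60:460,::-1]; c=cv2.resize(b["img"][140:270,200:330,::-1],(384,384),interpolation=cv2.INTER_CUBIC)
cv2.imwrite("pics/w6.png",np.hstack([a,c]))
E
```

```text
time: 21.3
tool_pos: [538.1, 149.4, 406.3]
tcp_rot: [-180.0, -0.0, 85.9]
ft_force: [1.2, -0.2, -0.3]
finger_gap: 0.1
grip_force: 0.0
time: 21.92
tool_pos: [530.5, 40.0, 405.3]
tcp_rot: [180.0, -0.0, 85.8]
ft_force: [0.4, -0.7, 0.7]
finger_gap: 0.0
grip_force: 0.0
[530.48473227  40.55472854 405.19449539]
```

View pics/w6.png

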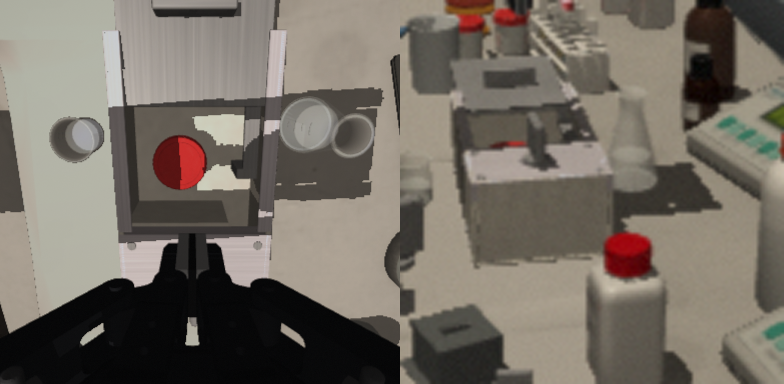

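The cover is fully open, with the red jar lid showing at (180,162). The key is still in the lock at (537,135) in the side view, and the beaker, flask and bottle are standing where they were.

```bash
python3 -c "
from bench import *
print(hand_in())"
```

```text
the job is handed in; nothing more can be done
None
```

The job is handed in at about 22 s: the key was turned to its stop and left in the lock, the cover is pushed open to its stop with the jar exposed, and the bystanders in the last camera views stand undisturbed.

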